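# Level and bolt the sprung bin stand

### The job

The bin stand on the bench is sprung up, with its bolt left part-way out. Draw the bolt fully back, press the hinged plate down until it lies level and, holding it there, feel the bolt into the keeper's slot and slide it fully home, so that the plate stays level when you let go. Work gently: do not ram the plate onto its rubber buffers or force the bolt against the keeper, and leave the fittings and the wrench lying about where they are.

Things in the scene. Friction and masses are not known exactly. Their poses are not given: they have to be found in the camera images.
- stand: Fixed grey steel bin stand, base 290 x 290 x 18 mm on feet that lift it 4 to 16 mm off the bench. Origin: centre of the base's underside; x points away from the robot at yaw 0, y to the left. An aluminium plate, 250 mm deep (x), 200 mm wide, is hinged at its near edge and sprung up, far edge high; a yellow bin 60 mm high is fixed on its near part, a slide bolt lies across its far part.
- bolt: The plate's slide bolt: square bar 10 x 10 x 152 mm along y, with an upright black grip, diameter 16 mm, from 9 to 47 mm above this origin (on the bar's axis, under the grip). z = square to the plate. At tilt t (0.29 to 0.37 rad at the start, far edge up; 0 = level) and travel b it lies at stand x = -120 + 205 cos t - 18 sin t, y = 15 + b, z = 70 + 205 sin t + 18 cos t (mm).
- bolt_end (a point): Middle of the end of the bar towards the keeper, 87 mm along y from the bolt's origin. Travel b: 0 fully back (end 6 mm short of the striker's face), 30 mm fully home (16 mm past its back); starts at 10 to 22; friction 3 N, stays where left. If over 6 mm out, it lands on the striker's top on the way down. Near the grip are only two guide straps, 9 mm above the axis, at y = -34 and 78 mm.
- keeper: Keeper at the stand's left (+y) edge: fixed fork bracket; origin at stand x = 85, y = 114, z = 0, axes as the stand's. On it, face at stand y = 108 mm, an 8 mm striker plate, 44 x 38 mm, with a slot 18 wide (x), 11.6 high. Its screws set the slot's middle somewhere from stand z = 82.7 to 91.7 mm: feel for it. Below and above the slot it is solid. Let go, the bar is held up by the slot's top.
- buffers: Two fixed rubber buffers, diameter 22 mm, on the stand's cross-member under the plate's far edge, tops at z = 64 mm: they stop the plate 9 mm below level at the bolt (t = -0.043), always below the slot; there the force climbs steeply. Down-force at the bolt against the spring: 0 to 3 N at the start, 7 to 12 N at level; let go unbolted, the plate springs up. Origin and axes as the stand's.
- coupling: Loose steel pipe coupling, a tube 48 mm in diameter and 48 mm high, standing on end on the bench; not to be disturbed. Origin: centre of its underside.
- tee: Loose dark pipe tee, 80 mm long, 45 mm wide, 61 mm high with its branch up, on the bench; not to be disturbed. Origin: centre of its underside.
- wrench: Loose wrench 190 mm long lying flat on the bench; not to be disturbed. Origin on its underside.

How it is judged:
On the way, in this order (a step that is already met when the one before it is completed fails the run):
1. the bolt is drawn back until its end clears the keeper (less than 5.5 mm out) (y of bolt in the frame of stand below 0.0205 m), for 0.1 s.
2. the plate is pressed down level (within 0.035 rad) with the bolt not yet through the keeper (angle between bolt's own z axis and vertical below 0.035 rad and y of bolt in the frame of stand below 0.027 m), for 0.05 s.
At the end, for the whole second after the job is handed in: The plate lies level within 0.03 rad (1.7 degrees) and at rest, held by the bolt, which is home through the keeper (at least 26 of its 30 mm), with nothing touching it (angle between bolt's own z axis and vertical below 0.03 rad and y of bolt in the frame of stand above 0.041 m and angular speed of bolt below 0.03 rad/s).
It fails at once if the plate is rammed or pressed onto the rubber buffers with more than 20 N (contact force between buffers and anything else above 20 N).
It fails at once if the bolt (or anything else) is forced against the keeper with more than 20 N (contact force between keeper and anything else above 20 N).
It fails at once if the coupling, the tee or the wrench is moved by more than 25 mm (distance of any of coupling, tee, wrench from where it was at the start of the episode above 0.025 m).
It also fails if it takes over 72 s, if anything falls off the work surface, if the arm or the gripper's body presses on something with over 40 N, if the wrist force passes 120 N, or if a joint passes its speed limit or range.

### The arm

A 6-joint arm with a two-finger parallel gripper is mounted at the origin on the work surface. World frame = base frame: x ahead of the robot, y to its left, z up, the work surface at z = 0. Lengths are in m, angles in rad, forces in N, time in s.
With the tool pointing down it reaches from about 0.35 to 0.975 m from the base axis. Payload 4.9 kg.
Tool frame: the origin (TCP) lies at the very end of the fingers, on their centre line; the grasp point (between the pads) lies 19 mm behind it (ctrl.grasp_offset is the distance from the TCP to the grasp point, in m); z points along the fingers, y is the line along which they close (so a half turn about z gives the same grasp; the last joint's range is limited). The gripper opens to 85 mm and grips with 20 to 120 N. Pads are 22 mm wide; open, the fingers measure 114 mm over their backs; the gripper's body (76 mm by 85 mm) begins 54 mm behind the grasp point. The pads swing forward as they close: fully open they stand 13 mm farther back than shut.
Start: joints at [-1.384, 0.053, 1.613, -0, 1.476, -0.119], TCP at [0.188, -0.596, 0.231] pointing down, gripper open.
Joint ranges: [-3.01, 3.01], [-1.01, 2.22], [0.06, 2.58], [-1.02, 4.17], [0.09, 2.62], [-3.14, 3.14]. Speed limits (rad/s): [2.57, 2.57, 3.14, 3.14, 3.14, 3.14].

### API

Orientations are given as a rotation vector (axis times angle).
In Python, from station import ctrl, optics gives the robot as it stands.
- The arm moves only by the shell command python3 -m handwheel 'ROWS' [OPENING] [FORCE]. ROWS is JSON, a list of rows, each an object of numbers: "tx", "ty", "tz": the shift along the tool's x, y, z in mm; "roll": the turn about the tool's z in rad. A call has 1 to 12 rows; each row shifts and turns the commanded pose from where the row before left it, along the tool's axes as they then stand; what a row does not reach is not made up. A row lasts 1/12 s, in which the tool goes at most 41.7 mm and 7.16 degrees, less where a joint would pass 70% of its speed; a pose out of reach is approached as far as the arm can. A call with a gripper value outside its range is refused whole. OPENING is the finger opening in mm, from 0 to 85.4, set as the call begins (- or left out, the last holds). The fingers move at their own pace and stop on an object; FORCE is the grip in N (left out, the last holds). Time passes only in rows, so rows that do not move let the fingers close. It gives the time, the measured TCP pose, the force, the opening and the grip force at its end, in the units of the state.
- ctrl.get_obs(): the state, without advancing time (a new reading comes with each control period).
- optics.get_image(name): name is "scene" or "top" or "wrist"; returns (picture, depth): 400x640x3 uint8, red, green, blue; 400x640 float32, m along the optical axis (not along the pixel's ray), 0 where there is no reading.
- optics.camera_params(name): a dict with "mtx" (3x3 intrinsics, pixels), "extrinsics" (4x4, takes a point from camera to world coordinates); the wrist camera has in their place "tool_from_camera" (4x4, takes a point from camera to tool coordinates, whose origin is the TCP and whose axes are the flange's). Camera axes: x right, y down, z forward; pixel columns grow to the right and rows downward; lengths in m; the calibration is good to about 2 mm. A picture is of the moment at which its call begins: read the wrist's pose just before it. camera_params takes no time and is no camera call.
- ctrl.finish_job(): hands the job in; it is judged then, once.
The state is a dict: "t": time; "q": joint angles; "dq": joint speeds; "effort": joint torques, N m; "tool_pos": TCP position; "tool_rot": TCP orientation; "contact_force": force on the tool from outside, world axes, zero at the start; "wrist_torque": the same for the moment, N m; "opening": finger opening in m; "grip_force": force on a finger pad.
Only numpy, scipy, OpenCV 4.12 (cv2) and the standard library are available. Lean on these libraries where they do the work, as an engineer would, in place of code of your own. Each camera call takes 0.05 s, during which the arm holds its last target. There are 200 camera calls.

## Working session

There is one attempt and no reset: what is moved stays moved. The work goes in short steps, Python scripts to look and compute and a shell command to move; the robot and the scene stay as the last step left them, time stands still between calls to the robot, and variables do not carry over. Pictures are saved under pics/ and viewed, at most 10 in all, crops included, and the job is handed in when it is done.

```bash
ls; mkdir -p pics
python3 - <<'E'
from station import ctrl, optics
import cv2, numpy as np
o=ctrl.get_obs(); print(o)
for n in ("scene","top"):
    im,d=optics.get_image(n); cv2.imwrite(f"pics/{n}0.png",im[...,::-1]); np.savez(f"{n}0.npz",im=im,d=d)
    print(n,optics.camera_params(n))
print(optics.camera_params("wrist"))
E
```

```text
pics
{'t': 0.0, 'q': array([-1.38398307e+00,  5.33459493e-02,  1.61426706e+00, -2.43202407e-05,
        1.47597310e+00, -1.19022100e-01]), 'dq': array([-8.51828017e-04, -4.47353950e-04, -7.83894158e-04, -8.59159909e-05,
       -3.46881365e-04,  1.19751345e-03]), 'effort': array([ 1.40516637e-03, -3.93681800e+01, -3.70174098e+01, -1.09809398e-04,
        7.11614237e-03,  8.04695020e-06]), 'tool_pos': array([ 0.18804879, -0.59540503,  0.23008586]), 'tool_rot': array([-3.10296416e+00, -4.78235224e-01,  1.44030748e-04]), 'contact_force': array([ 1.01475747, -0.4054601 , -1.14907578]), 'wrist_torque': array([ 0.00628825, -0.00499683,  0.03075187]), 'grip_force': 0.0, 'opening': 0.0852326341266952}
scene {'mtx': array([[362.44483266,   0.        , 312.96284156],
       [  0.        , 362.44483266, 204.25657588],
       [  0.        ,   0.        ,   1.        ]]), 'extrinsics': array([[-0.55840781,  0.4979909 , -0.66346498,  1.22642062],
       [ 0.82953073,  0.34263464, -0.44099916,  0.45730598],
       [ 0.00771252, -0.79662197, -0.60442862,  0.7504155 ],
       [ 0.        ,  0.        
[... 282 characters left out ...]
0.99665488, -0.08073061,  0.01271265, -0.0127898 ],
       [ 0.00419332, -0.20586406, -0.97857162,  1.13464611],
       [ 0.        ,  0.        ,  0.        ,  1.        ]])}
{'mtx': array([[355.4114984 ,   0.        , 316.51414123],
       [  0.        , 355.4114984 , 199.27479344],
       [  0.        ,   0.        ,   1.        ]]), 'tool_from_camera': array([[ 2.78909512e-04, -9.47183112e-01, -3.20693116e-01,
         8.26176332e-02],
       [ 9.99999961e-01,  2.74568980e-04,  5.87552374e-05,
        -8.53105607e-04],
       [ 3.24004132e-05, -3.20693120e-01,  9.47183151e-01,
        -1.41549512e-01],
       [ 0.00000000e+00,  0.00000000e+00,  0.00000000e+00,
         1.00000000e+00]])}
```

View pics/scene0.png

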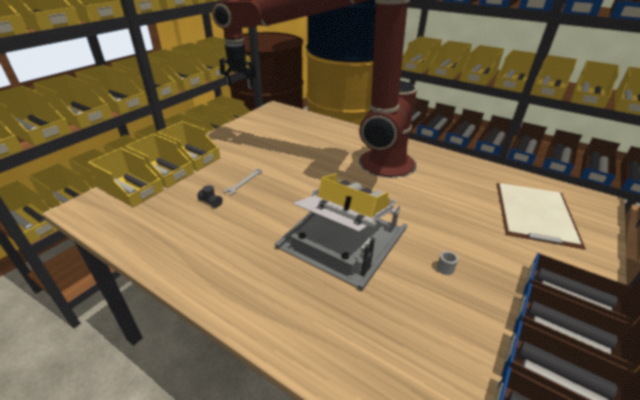

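View pics/top0.png

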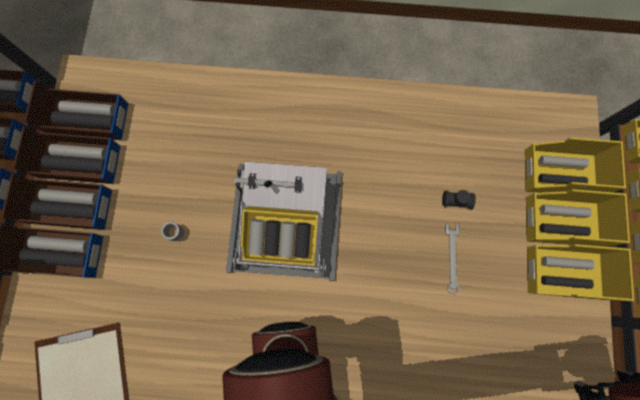

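The top view shows the stand at about (285,220), the grip near (270,184), and the tee, wrench and coupling all well clear of it. Next I'll measure with depth.

```bash
cat > h.py <<'E'
import numpy as np, cv2
from station import ctrl, optics
def cloud(n,d,T=None):
    p=optics.camera_params(n); K=p["mtx"]; E=p["extrinsics"] if T is None else T@p["tool_from_camera"]
    v,u=np.mgrid[:400,:640]; c=np.stack([(u-K[0,2])/K[0,0]*d,(v-K[1,2])/K[1,1]*d,d],-1)
    return c@E[:3,:3].T+E[:3,3]
E
python3 - <<'E'
from h import *
z=np.load("top0.npz"); im,d=z["im"],z["d"]; P=cloud("top",d); hsv=cv2.cvtColor(im,cv2.COLOR_RGB2HSV)
roi=np.zeros((400,640),bool); roi[155:285,222:350]=1
print("bench z",np.median(P[120:150,250:340,2]))
# base: z 15-40mm
b=roi&(P[...,2]>.012)&(P[...,2]<.045)&(d>0)&(hsv[...,1]<70)
print(b.sum(),np.percentile(P[b][:,2],[5,50,95]))
r=cv2.minAreaRect((P[b][:,:2]*1000).astype(np.float32)); print("base rect mm",r)
# plate: bright
pl=roi&(hsv[...,2]>150)&(hsv[...,1]<40)&(P[...,2]>.09); q=P[pl]; print(pl.sum())
for i in range(3):
    A=np.c_[q[:,:2],np.ones(len(q))]; c,*_=np.linalg.lstsq(A,q[:,2],rcond=None); e=q[:,2]-A@c; q=q[abs(e)<.006]
print("plane",c,"tilt",np.hypot(*c[:2]),np.arctan(np.hypot(c[0],c[1])),"dir yaw",np.arctan2(c[1],c[0]),e.std())
print("plate rect",cv2.minAreaRect((q[:,:2]*1000).astype(np.float32)))
ye=roi&(hsv[...,1]>150)&(hsv[...,0]>18)&(hsv[...,0]<35)&(P[...,2]>.1)
print("bin",cv2.minAreaRect((P[ye][:,:2]*1000).astype(np.float32)),np.percentile(P[ye][:,2],[5,95]))
hgt=P[...,2]-(P[...,:2]@c[:2]+c[2])
g=roi&(hsv[...,2]<60)&(hgt>.012)&(hgt<.07)
m,l,s,ce=cv2.connectedComponentsWithStats(g.astype(np.uint8))
for i in range(1,m):
    if s[i,4]>5: k=l==i; print(s[i],ce[i],P[k].mean(0),hgt[k].max())
cv2.imwrite("pics/crops.png",np.hstack([cv2.resize(im[150:285,220:355,::-1],None,fx=3,fy=3,interpolation=2),cv2.resize(np.load("scene0.npz")["im"][165:300,265:420,::-1],(465,405),interpolation=2)])[:, :])
E
```

```text
bench z 0.00023237684414545434
1303 [0.01252721 0.02239862 0.02643748]
base rect mm ((497.22857666015625, 79.43402862548828), (298.0871887207031, 288.75885009765625), 0.26675137877464294)
2935
plane [ 0.13656012 -0.02400057  0.07477243] tilt 0.13865313743199403 0.13777472638435695 dir yaw -0.17397422510150728 0.0016570028149567127
plate rect ((560.4322509765625, 79.22884368896484), (22.982093811035156, 196.39952087402344), 8.680718421936035)
bin ((411.2474670410156, 76.57167053222656), (181.583984375, 177.87237548828125), 0.2690010070800781) [0.10460863 0.18710391]
[249 177   6   9  27] [251.11111111 181.62962963] [0.56002631 0.15672995 0.16940478] 0.027189985317869925
[264 181   8   6  33] [267.75757576 183.48484848] [0.55037886 0.11201811 0.20345921] 0.06161767435383325
[296 180   5   4  14] [297.78571429 181.5       ] [0.56902578 0.04540631 0.17154732] 0.023507646403205074
[296 185   5   5  14] [298.  186.5] [0.55779616 0.04402098 0.16758496] 0.02084953511712187
[266 221  14  33 312] [271.79166667 233.7275641 ] [0.44160465 0.09654581 0.15144256] 0.029168003452453184
[296 224  14  31 269] [302.44609665 234.99628253] [0.4444068  0.02372764 0.15276263] 0.027607587818244683
```

```bash
python3 -c "
import cv2;i=cv2.imread('pics/crops.png');print(i.shape);cv2.imwrite('pics/crops2.png',cv2.resize(i,(800,373)))"
```

```text
(405, 870, 3)
```

View pics/crops2.png

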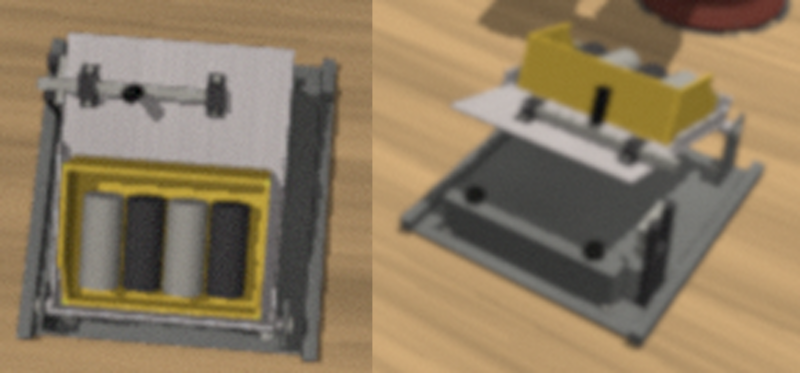

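The crops show yaw close to 0. The grip stands between its two straps, the bolt is part-way out, and the keeper fork is at the left-far corner. Next I'll refine the plate plane and yaw and work out the approach.

Run:
```python
from h import *
from scipy.spatial.transform import Rotation as R
z=np.load("top0.npz"); im,d=z["im"],z["d"]; P=cloud("top",d); hsv=cv2.cvtColor(im,cv2.COLOR_RGB2HSV)
m=np.zeros((400,640),bool); m[165:202,246:324]=1; m&=(hsv[...,2]>140)&(hsv[...,1]<50)&(d>0)
q=P[m]; print(len(q), hsv[170,300],P[170,300],P[198,300])
for th in (.01,.006,.004,.003):
    A=np.c_[q[:,:2],np.ones(len(q))]; c,*_=np.linalg.lstsq(A,q[:,2],rcond=None); e=q[:,2]-A@c; q=q[abs(e)<th]
t=np.arctan(np.hypot(*c[:2])); print("plane",c,"t",t,"yaw",np.arctan2(c[1],c[0]),len(q),e.std())
hgt=(P[...,2]-(P[...,:2]@c[:2]+c[2]))*np.cos(t)
S=np.load("scene0.npz"); ims,ds=S["im"],S["d"]; Ps=cloud("scene",ds); hs=cv2.cvtColor(ims,cv2.COLOR_RGB2HSV)
hgs=(Ps[...,2]-(Ps[...,:2]@c[:2]+c[2]))*np.cos(t)
for nm,PP,hh,HS,box in(("top",P,hgt,hsv,(170,200,240,310)),("scene",Ps,hgs,hs,(185,215,325,365))):
    g=np.zeros((400,640),bool); g[box[0]:box[1],box[2]:box[3]]=1; g&=(HS[...,2]<75)&(hh>.03)&(hh<.075)
    print(nm,g.sum(),PP[g].mean(0),PP[g].max(0),hh[g].min(),hh[g].max())
# yaw from base side rails: right rail edge & bin edges in top view
for nm,msk in(("bin",(hsv[...,1]>150)&(P[...,2]>.17)&(P[...,2]<.20)),):
    msk[:155]=0;msk[285:]=0;msk[:,:222]=0;msk[:,350:]=0
    print(nm,cv2.minAreaRect((P[msk][:,:2]*1000).astype(np.float32)))
o=ctrl.get_obs(); M=R.from_rotvec(o["tool_rot"]).as_matrix(); print(M.round(3))
```

```text
2361 [  9  10 174] [0.59998351 0.04310354 0.16419825] [0.53604796 0.03814192 0.14031228]
plane [ 0.35519908  0.00200348 -0.05014982] t 0.34130400103518205 yaw 0.00564037347083342 1979 0.0017409820310225785
top 38 [0.55067893 0.11261256 0.20318405] [0.55948368 0.12053895 0.20940224] 0.035958326062371856 0.05893665761131449
scene 52 [0.55488482 0.11838305 0.19387895] [0.56541632 0.1238191  0.20665658] 0.030050133079279825 0.05631455588135879
bin ((469.8474426269531, 79.63114166259766), (57.60865020751953, 172.6925506591797), 2.274559736251831)
[[ 0.954  0.301 -0.   ]
 [ 0.301 -0.954  0.002]
 [ 0.    -0.002 -1.   ]]
```

```bash
python3 -m handwheel '[{"tz":-30,"roll":0.1},{"tz":-30,"roll":0.1},{"tz":-30,"roll":0.1},{"tx":18,"ty":-35},{"tx":18,"ty":-35},{"tx":18,"ty":-35},{"tx":18,"ty":-35},{"tx":18,"ty":-35},{"tx":18,"ty":-35},{"tx":18,"ty":-35},{"tx":18,"ty":-35},{"tx":18,"ty":-35}]' 42 40
python3 -m handwheel '[{"tx":18,"ty":-35},{"tx":18,"ty":-35},{"tx":18,"ty":-35},{"tx":18,"ty":-35},{"tx":18,"ty":-35},{"tx":18,"ty":-35},{"tx":18,"ty":-35},{"tx":18,"ty":-35},{}]'
```

```text
$[0]: bad value
$[0]: bad value
```

```bash
python3 -m handwheel --help; python3 -m handwheel '[{"tx":0,"ty":0,"tz":-30,"roll":0.1}]' 42 40
```

```text
t: 0.18
tool_pos: [0.1874, -0.5923, 0.253]
tool_rot: [-3.111, -0.319, 0.002]
contact_force: [-0.1, -0.4, -1.6]
opening: 0.0754
grip_force: 0.0invalid input: not JSON, or not a number
```

```bash
python3 -m handwheel '[{"tx":0,"ty":0,"tz":-30,"roll":0.1},{"tx":0,"ty":0,"tz":-30,"roll":0.1},{"tx":18,"ty":-35,"tz":0,"roll":0},{"tx":18,"ty":-35,"tz":0,"roll":0},{"tx":18,"ty":-35,"tz":0,"roll":0},{"tx":18,"ty":-35,"tz":0,"roll":0},{"tx":18,"ty":-35,"tz":0,"roll":0},{"tx":18,"ty":-35,"tz":0,"roll":0},{"tx":18,"ty":-35,"tz":0,"roll":0},{"tx":18,"ty":-35,"tz":0,"roll":0},{"tx":18,"ty":-35,"tz":0,"roll":0},{"tx":18,"ty":-35,"tz":0,"roll":0}]'
python3 -m handwheel '[{"tx":18,"ty":-35,"tz":0,"roll":0},{"tx":18,"ty":-35,"tz":0,"roll":0},{"tx":18,"ty":-35,"tz":0,"roll":0},{"tx":18,"ty":-35,"tz":0,"roll":0},{"tx":18,"ty":-35,"tz":0,"roll":0},{"tx":18,"ty":-35,"tz":0,"roll":0},{"tx":18,"ty":-35,"tz":0,"roll":0},{"tx":0,"ty":0,"tz":0,"roll":0},{"tx":0,"ty":0,"tz":0,"roll":0},{"tx":0,"ty":0,"tz":0,"roll":0}]'
```

```text
t: 1.18
tool_pos: [0.3663, -0.243, 0.3209]
tool_rot: [-3.141, -0.008, 0.0]
contact_force: [1.0, -0.7, 0.5]
opening: 0.0419
grip_force: 0.0
t: 2.02
tool_pos: [0.4904, 0.0008, 0.3208]
tool_rot: [3.141, 0.01, -0.002]
contact_force: [-0.2, 0.2, 0.2]
opening: 0.0418
grip_force: 0.0
```

```bash
python3 -m handwheel '[{"tx":16,"ty":-28,"tz":0,"roll":0},{"tx":16,"ty":-28,"tz":0,"roll":0},{"tx":16,"ty":-28,"tz":0,"roll":0},{"tx":16,"ty":-28,"tz":0,"roll":0},{"tx":0,"ty":0,"tz":0,"roll":0},{"tx":0,"ty":0,"tz":0,"roll":0},{"tx":0,"ty":0,"tz":0,"roll":0}]'
python3 - <<'E'
from h import *
from scipy.spatial.transform import Rotation as R
o=ctrl.get_obs(); T=np.eye(4); T[:3,:3]=R.from_rotvec(o["tool_rot"]).as_matrix(); T[:3,3]=o["tool_pos"]
im,d=optics.get_image("wrist"); np.savez("w1.npz",im=im,d=d,T=T); cv2.imwrite("pics/w1.png",im[...,::-1])
P=cloud("wrist",d,T); hsv=cv2.cvtColor(im,cv2.COLOR_RGB2HSV)
g=(hsv[...,2]<75)&(P[...,2]>.165)&(P[...,2]<.225)&(d>0)
m,l,s,ce=cv2.connectedComponentsWithStats(g.astype(np.uint8))
for i in range(1,m):
    if s[i,4]>40: k=l==i; print(s[i],ce[i],P[k].mean(0).round(4),P[k].min(0).round(4),P[k].max(0).round(4))
E
```

```text
t: 2.6
tool_pos: [0.5539, 0.1117, 0.3211]
tool_rot: [3.141, 0.006, -0.001]
contact_force: [-0.1, -0.2, 0.1]
opening: 0.0417
grip_force: 0.0
[381 157  22  26 461] [391.44034707 169.98264642] [0.5631 0.0488 0.1686] [0.5515 0.0404 0.1651] [0.5737 0.0567 0.1733]
[250 158  21  24 375] [260.62933333 169.45866667] [0.5631 0.1599 0.1686] [0.552  0.1523 0.1651] [0.5725 0.1681 0.1732]
[301 167  20  40 700] [310.65142857 186.83428571] [0.5558 0.117  0.1942] [0.5422 0.1095 0.1665] [0.5669 0.125  0.207 ]
```

View pics/w1.png

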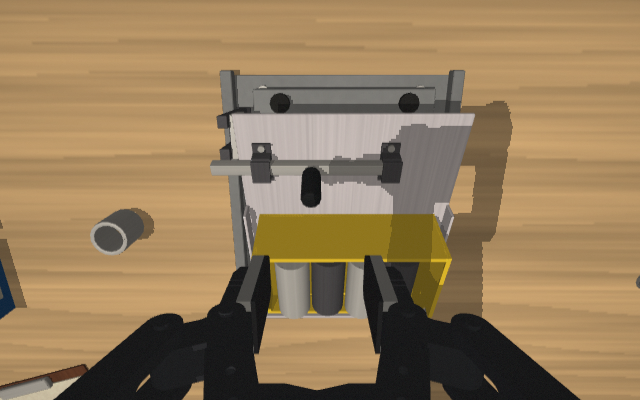

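The wrist view shows the grip at (310,187), y ≈ 0.116, with straps at y = 0.049 and 0.160. I'll narrow the fingers and descend.

```bash
python3 -m handwheel '[{"tx":0,"ty":-4.5,"tz":0,"roll":0},{"tx":0,"ty":0,"tz":30,"roll":0},{"tx":0,"ty":0,"tz":30,"roll":0},{"tx":0,"ty":0,"tz":20,"roll":0},{"tx":0,"ty":0,"tz":20,"roll":0},{"tx":0,"ty":0,"tz":20,"roll":0},{"tx":0,"ty":0,"tz":15,"roll":0},{"tx":0,"ty":0,"tz":9,"roll":0},{"tx":0,"ty":0,"tz":0,"roll":0},{"tx":0,"ty":0,"tz":0,"roll":0}]' 32 30
python3 -m handwheel '[{"tx":0,"ty":0,"tz":0,"roll":0},{"tx":0,"ty":0,"tz":0,"roll":0},{"tx":0,"ty":0,"tz":0,"roll":0},{"tx":0,"ty":0,"tz":0,"roll":0},{"tx":0,"ty":0,"tz":0,"roll":0},{"tx":0,"ty":0,"tz":0,"roll":0}]' 0 30
```

```text
t: 3.48
tool_pos: [0.554, 0.1172, 0.1776]
tool_rot: [-3.142, -0.008, -0.0]
contact_force: [0.4, -0.4, 0.1]
opening: 0.0322
grip_force: 0.0
t: 3.98
tool_pos: [0.5552, 0.1174, 0.1787]
tool_rot: [3.141, 0.009, 0.005]
contact_force: [2.8, -2.6, 3.0]
opening: 0.0147
grip_force: 29.6
```

```bash
python3 -m handwheel '[{"tx":0,"ty":3,"tz":0,"roll":0},{"tx":0,"ty":3,"tz":0,"roll":0},{"tx":0,"ty":3,"tz":0,"roll":0},{"tx":0,"ty":3,"tz":0,"roll":0},{"tx":0,"ty":3,"tz":0,"roll":0},{"tx":0,"ty":0,"tz":0,"roll":0},{"tx":0,"ty":0,"tz":0,"roll":0}]'
python3 -m handwheel '[{"tx":0,"ty":1,"tz":0,"roll":0},{"tx":0,"ty":1,"tz":0,"roll":0},{"tx":0,"ty":0,"tz":0,"roll":0},{"tx":0,"ty":0,"tz":0,"roll":0}]'
```

```text
t: 4.57
tool_pos: [0.5554, 0.1028, 0.1785]
tool_rot: [-3.141, -0.009, -0.006]
contact_force: [5.1, 1.6, 4.4]
opening: 0.0146
grip_force: 29.9
t: 4.9
tool_pos: [0.5553, 0.1012, 0.1785]
tool_rot: [-3.14, -0.009, -0.006]
contact_force: [5.4, 2.4, 5.3]
opening: 0.0147
grip_force: 29.9
```

```bash
python3 -m handwheel '[{"tx":0,"ty":1,"tz":0,"roll":0},{"tx":0,"ty":1,"tz":0,"roll":0},{"tx":0,"ty":0,"tz":0,"roll":0},{"tx":0,"ty":0,"tz":0,"roll":0}]'
python3 -m handwheel '[{"tx":0,"ty":1,"tz":0,"roll":0},{"tx":0,"ty":0,"tz":0,"roll":0},{"tx":0,"ty":0,"tz":0,"roll":0}]'
python3 -m handwheel '[{"tx":0,"ty":1,"tz":0,"roll":0},{"tx":0,"ty":0,"tz":0,"roll":0},{"tx":0,"ty":0,"tz":0,"roll":0}]'
```

```text
t: 5.23
tool_pos: [0.5553, 0.0992, 0.1785]
tool_rot: [-3.14, -0.009, -0.006]
contact_force: [5.1, 2.7, 3.8]
opening: 0.015
grip_force: 29.9
t: 5.48
tool_pos: [0.5553, 0.0982, 0.1785]
tool_rot: [-3.14, -0.009, -0.006]
contact_force: [5.5, 2.3, 5.0]
opening: 0.0153
grip_force: 29.9
t: 5.73
tool_pos: [0.5554, 0.0972, 0.1785]
tool_rot: [-3.14, -0.009, -0.006]
contact_force: [5.3, 1.8, 5.0]
opening: 0.0148
grip_force: 29.9
```

```bash
python3 -m handwheel '[{"tx":0,"ty":1,"tz":0,"roll":0},{"tx":0,"ty":0,"tz":0,"roll":0},{"tx":0,"ty":0,"tz":0,"roll":0}]'
python3 -m handwheel '[{"tx":0,"ty":1,"tz":0,"roll":0},{"tx":0,"ty":0,"tz":0,"roll":0},{"tx":0,"ty":0,"tz":0,"roll":0}]'
python3 - <<'E'
from h import *
im,d=optics.get_image("top"); cv2.imwrite("pics/t2.png",cv2.resize(im[150:285,220:355,::-1],None,fx=4,fy=4,interpolation=2))
im,d=optics.get_image("scene"); P=cloud("scene",d); cv2.imwrite("pics/s2.png",cv2.resize(im[150:300,265:420,::-1],None,fx=4,fy=4,interpolation=2)[:600])
E
```

```text
t: 5.98
tool_pos: [0.5554, 0.0965, 0.1785]
tool_rot: [-3.139, -0.009, -0.006]
contact_force: [5.3, 3.6, 4.2]
opening: 0.0148
grip_force: 30.0
t: 6.23
tool_pos: [0.5554, 0.0965, 0.1785]
tool_rot: [-3.137, -0.01, -0.006]
contact_force: [5.7, 6.5, 4.9]
opening: 0.0151
grip_force: 30.0
```

View pics/s2.png

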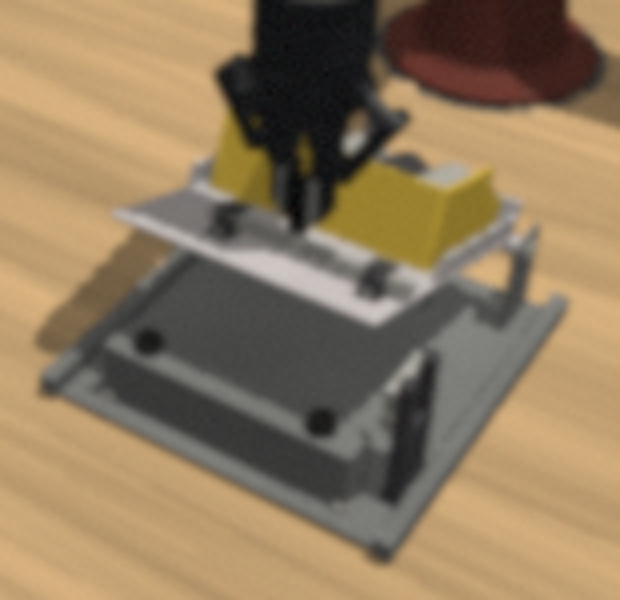

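The bolt is drawn fully back: it hit its stop at TCP y ≈ 0.0965. In the picture the bar end is clear of the keeper. I'll relieve the stop and follow the arc downward.

```bash
python3 -m handwheel '[{"tx":0,"ty":-1,"tz":0,"roll":0},{"tx":0,"ty":-1,"tz":0,"roll":0},{"tx":1.7,"ty":0,"tz":2.7,"roll":0},{"tx":1.8,"ty":0,"tz":2.7,"roll":0},{"tx":1.7,"ty":0,"tz":2.7,"roll":0},{"tx":1.8,"ty":0,"tz":2.7,"roll":0},{"tx":0,"ty":0,"tz":0,"roll":0},{"tx":0,"ty":0,"tz":0,"roll":0}]'
python3 -m handwheel '[{"tx":1.6,"ty":0,"tz":2.8,"roll":0},{"tx":1.6,"ty":0,"tz":2.8,"roll":0},{"tx":1.6,"ty":0,"tz":2.8,"roll":0},{"tx":1.6,"ty":0,"tz":2.8,"roll":0},{"tx":0,"ty":0,"tz":0,"roll":0},{"tx":0,"ty":0,"tz":0,"roll":0}]'
```

```text
t: 7.0
tool_pos: [0.5621, 0.0966, 0.1672]
tool_rot: [3.142, 0.009, 0.004]
contact_force: [4.9, -0.6, 4.6]
opening: 0.015
grip_force: 30.3
t: 7.5
tool_pos: [0.568, 0.0966, 0.1559]
tool_rot: [3.141, 0.009, 0.001]
contact_force: [4.4, 1.3, 4.3]
opening: 0.0148
grip_force: 30.8
```

```bash
python3 -m handwheel '[{"tx":1.4,"ty":0,"tz":2.8,"roll":0},{"tx":1.4,"ty":0,"tz":2.9,"roll":0},{"tx":1.4,"ty":0,"tz":2.8,"roll":0},{"tx":1.4,"ty":0,"tz":2.9,"roll":0},{"tx":0,"ty":0,"tz":0,"roll":0},{"tx":0,"ty":0,"tz":0,"roll":0}]'
python3 -m handwheel '[{"tx":1.2,"ty":0,"tz":2.9,"roll":0},{"tx":1.2,"ty":0,"tz":2.9,"roll":0},{"tx":1.2,"ty":0,"tz":3,"roll":0},{"tx":1.2,"ty":0,"tz":3,"roll":0},{"tx":0,"ty":0,"tz":0,"roll":0},{"tx":0,"ty":0,"tz":0,"roll":0}]'
cat > tilt.py <<'E'
from h import *
im,d=optics.get_image("top"); P=cloud("top",d); hsv=cv2.cvtColor(im,cv2.COLOR_RGB2HSV)
m=np.zeros((400,640),bool); m[160:215,242:330]=1; m&=(hsv[...,2]>110)&(hsv[...,1]<50)&(d>0)&(P[...,2]>.06)
q=P[m]
for th in (.01,.006,.004,.003,.003):
    A=np.c_[q[:,:2],np.ones(len(q))]; c,*_=np.linalg.lstsq(A,q[:,2],rcond=None); e=q[:,2]-A@c; q=q[abs(e)<th]
print("slope",c,len(q),e.std(),q.min(0),q.max(0))
E
python3 tilt.py
```

```text
t: 8.0
tool_pos: [0.5734, 0.0967, 0.1445]
tool_rot: [3.141, 0.009, 0.0]
contact_force: [3.7, -0.2, 5.4]
opening: 0.0152
grip_force: 31.3
t: 8.5
tool_pos: [0.5781, 0.0967, 0.1329]
tool_rot: [3.141, 0.009, -0.0]
contact_force: [2.0, -0.6, 6.3]
opening: 0.0147
grip_force: 31.8
slope [0.05507478 0.02048343 0.07269084] 321 0.001441397096629557 [ 0.53884575 -0.01959271  0.10013461] [0.61023405 0.03658108 0.10960818]
```

```bash
python3 -m handwheel '[{"tx":0.7,"ty":0,"tz":2,"roll":0},{"tx":0.7,"ty":0,"tz":2,"roll":0},{"tx":0.7,"ty":0,"tz":2,"roll":0},{"tx":0.7,"ty":0,"tz":2,"roll":0},{"tx":0.6,"ty":0,"tz":2,"roll":0},{"tx":0.7,"ty":0,"tz":2,"roll":0},{"tx":0,"ty":0,"tz":0,"roll":0},{"tx":0,"ty":0,"tz":0,"roll":0}]'
python3 tilt.py
```

```text
t: 9.22
tool_pos: [0.5822, 0.0967, 0.1213]
tool_rot: [3.141, 0.009, -0.0]
contact_force: [1.2, 0.4, 8.5]
opening: 0.0147
grip_force: 32.4
slope [0.02150365 0.03357082 0.080724  ] 485 0.0014424784008597491 [ 0.52404202 -0.01937778  0.08913443] [0.62575526 0.0491656  0.09773258]
```

```bash
python3 -m handwheel '[{"tx":0.3,"ty":0,"tz":1.5,"roll":0},{"tx":0.2,"ty":0,"tz":1.5,"roll":0},{"tx":0,"ty":-2,"tz":0,"roll":0},{"tx":0,"ty":-2,"tz":0,"roll":0},{"tx":0,"ty":0,"tz":0,"roll":0},{"tx":0,"ty":0,"tz":0,"roll":0}]'
python3 -m handwheel '[{"tx":0,"ty":-1,"tz":0,"roll":0},{"tx":0,"ty":-1,"tz":0,"roll":0},{"tx":0,"ty":0,"tz":0,"roll":0},{"tx":0,"ty":0,"tz":0,"roll":0}]'
python3 -m handwheel '[{"tx":0,"ty":-0.5,"tz":0,"roll":0},{"tx":0,"ty":-0.5,"tz":0,"roll":0},{"tx":0,"ty":0,"tz":0,"roll":0},{"tx":0,"ty":0,"tz":0,"roll":0}]'
```

```text
t: 9.77
tool_pos: [0.583, 0.1002, 0.1188]
tool_rot: [3.14, 0.009, 0.001]
contact_force: [0.4, -1.1, 9.6]
opening: 0.0146
grip_force: 32.5
t: 10.1
tool_pos: [0.583, 0.1019, 0.1187]
tool_rot: [3.14, 0.009, 0.001]
contact_force: [1.3, -2.8, 9.9]
opening: 0.0149
grip_force: 32.5
t: 10.43
tool_pos: [0.5829, 0.1028, 0.1187]
tool_rot: [3.139, 0.009, 0.001]
contact_force: [1.1, -3.4, 7.9]
opening: 0.015
grip_force: 32.5
```

```bash
for i in 1 2; do python3 -m handwheel '[{"tx":0,"ty":-0.7,"tz":0,"roll":0},{"tx":0,"ty":0,"tz":0,"roll":0},{"tx":0,"ty":0,"tz":0,"roll":0}]'; done
```

```text
t: 10.68
tool_pos: [0.583, 0.1028, 0.1187]
tool_rot: [3.138, 0.009, 0.001]
contact_force: [1.3, -5.2, 8.5]
opening: 0.0151
grip_force: 32.5
t: 10.93
tool_pos: [0.5829, 0.1028, 0.1187]
tool_rot: [3.137, 0.009, 0.0]
contact_force: [0.4, -8.2, 9.8]
opening: 0.0149
grip_force: 32.6
```

```bash
for i in 1 2 3; do python3 -m handwheel '[{"tx":0.2,"ty":0,"tz":0.7,"roll":0},{"tx":0,"ty":0,"tz":0,"roll":0},{"tx":0,"ty":0,"tz":0,"roll":0}]' | egrep 'pos|force'; done
```

```text
tool_pos: [0.583, 0.1028, 0.1185]
contact_force: [-1.1, -7.5, 12.6]
grip_force: 33.0
tool_pos: [0.5833, 0.1029, 0.1179]
contact_force: [-1.4, -7.3, 12.1]
grip_force: 33.1
tool_pos: [0.5834, 0.1029, 0.1172]
contact_force: [-1.9, -6.9, 12.6]
grip_force: 33.1
```

```bash
for i in 1 2 3 4; do python3 -m handwheel '[{"tx":0.1,"ty":0,"tz":0.7,"roll":0},{"tx":0,"ty":0,"tz":0,"roll":0},{"tx":0,"ty":0,"tz":0,"roll":0}]' | egrep 'pos|contact'; done
```

```text
tool_pos: [0.5836, 0.1029, 0.1166]
contact_force: [-2.0, -8.1, 13.6]
tool_pos: [0.5838, 0.1028, 0.116]
contact_force: [-0.6, -7.3, 13.1]
tool_pos: [0.5841, 0.1029, 0.1153]
contact_force: [0.4, -7.3, 12.7]
tool_pos: [0.5842, 0.1029, 0.1147]
contact_force: [0.2, -7.4, 12.7]
```

```bash
for i in 1 2 3 4; do python3 -m handwheel '[{"tx":0.1,"ty":0,"tz":0.7,"roll":0},{"tx":0,"ty":0,"tz":0,"roll":0},{"tx":0,"ty":0,"tz":0,"roll":0}]' | egrep 'pos|contact'; done
```

```text
tool_pos: [0.5844, 0.1029, 0.1141]
contact_force: [-0.5, -7.4, 13.5]
tool_pos: [0.5846, 0.1029, 0.1134]
contact_force: [-0.8, -7.0, 12.7]
tool_pos: [0.5848, 0.1031, 0.1127]
contact_force: [0.1, -6.7, 12.4]
tool_pos: [0.585, 0.104, 0.1118]
contact_force: [1.1, -2.6, 10.9]
```

The bolt has dropped into the slot: y jumped and the force fell. I'll slide it on carefully.

```bash
for i in 1 2 3; do python3 -m handwheel '[{"tx":0,"ty":-1,"tz":0,"roll":0},{"tx":0,"ty":0,"tz":0,"roll":0},{"tx":0,"ty":0,"tz":0,"roll":0}]' | egrep 'pos|contact'; done
```

```text
tool_pos: [0.585, 0.1052, 0.1118]
contact_force: [2.3, -3.5, 11.0]
tool_pos: [0.585, 0.1062, 0.1118]
contact_force: [0.7, -2.8, 11.2]
tool_pos: [0.585, 0.1072, 0.1118]
contact_force: [2.1, -1.9, 12.2]
```

```bash
for i in 1 2 3 4; do python3 -m handwheel '[{"tx":0,"ty":-1,"tz":0,"roll":0},{"tx":0,"ty":-1,"tz":0,"roll":0},{"tx":0,"ty":-1,"tz":0,"roll":0},{"tx":0,"ty":-1,"tz":0,"roll":0},{"tx":0,"ty":0,"tz":0,"roll":0},{"tx":0,"ty":0,"tz":0,"roll":0}]' | egrep 'pos|contact'; done
```

```text
tool_pos: [0.585, 0.1113, 0.1118]
contact_force: [2.0, -2.4, 12.0]
tool_pos: [0.585, 0.1153, 0.1118]
contact_force: [1.5, -2.8, 10.9]
tool_pos: [0.5849, 0.1194, 0.1118]
contact_force: [1.8, -2.6, 10.9]
tool_pos: [0.5849, 0.1233, 0.1118]
contact_force: [1.3, -2.8, 11.3]
```

```bash
for i in 1 2 3; do python3 -m handwheel '[{"tx":0,"ty":-1.3,"tz":0,"roll":0},{"tx":0,"ty":0,"tz":0,"roll":0},{"tx":0,"ty":0,"tz":0,"roll":0}]' | egrep 'pos|contact'; done
```

```text
tool_pos: [0.5849, 0.1246, 0.1118]
contact_force: [0.8, -3.4, 10.2]
tool_pos: [0.5849, 0.1259, 0.1118]
contact_force: [1.8, -2.6, 11.2]
tool_pos: [0.5849, 0.1268, 0.1117]
contact_force: [1.9, -4.3, 10.8]
```

The bolt is home. Next I'll ease the load onto the slot top, open and retreat.

```bash
python3 -m handwheel '[{"tx":0,"ty":0.4,"tz":-0.5,"roll":0},{"tx":0,"ty":0,"tz":-0.5,"roll":0},{"tx":0,"ty":0,"tz":-0.5,"roll":0},{"tx":0,"ty":0,"tz":0,"roll":0},{"tx":0,"ty":0,"tz":0,"roll":0}]'  | egrep 'pos|contact'
python3 -m handwheel '[{"tx":0,"ty":0,"tz":0,"roll":0},{"tx":0,"ty":0,"tz":0,"roll":0},{"tx":0,"ty":0,"tz":0,"roll":0},{"tx":0,"ty":0,"tz":0,"roll":0},{"tx":0,"ty":0,"tz":0,"roll":0}]' 30 30
python3 -m handwheel '[{"tx":0,"ty":0,"tz":-5,"roll":0},{"tx":0,"ty":0,"tz":-15,"roll":0},{"tx":0,"ty":0,"tz":-30,"roll":0},{"tx":0,"ty":0,"tz":-30,"roll":0},{"tx":0,"ty":0,"tz":-30,"roll":0},{"tx":0,"ty":0,"tz":-30,"roll":0},{"tx":0,"ty":0,"tz":-30,"roll":0},{"tx":0,"ty":0,"tz":-30,"roll":0},{"tx":0,"ty":0,"tz":0,"roll":0},{"tx":0,"ty":0,"tz":0,"roll":0},{"tx":0,"ty":0,"tz":0,"roll":0}]'
python3 - <<'E'
from h import *
from scipy.spatial.transform import Rotation as R
o=ctrl.get_obs(); T=np.eye(4); T[:3,:3]=R.from_rotvec(o["tool_rot"]).as_matrix(); T[:3,3]=o["tool_pos"]
im,d=optics.get_image("wrist"); cv2.imwrite("pics/w3.png",im[...,::-1]); P=cloud("wrist",d,T); hsv=cv2.cvtColor(im,cv2.COLOR_RGB2HSV)
m=(hsv[...,2]>130)&(hsv[...,1]<40)&(P[...,2]>.06)&(P[...,2]<.12)&(P[...,0]>.5)&(P[...,1]>0)&(P[...,1]<.18); q=P[m]
for th in (.006,.004,.003):
    A=np.c_[q[:,:2],np.ones(len(q))]; c,*_=np.linalg.lstsq(A,q[:,2],rcond=None); e=q[:,2]-A@c; q=q[abs(e)<th]
print(c,len(q))
g=(hsv[...,2]<75)&(P[...,2]>.10)&(P[...,2]<.16)&(d>0)
m,l,s,ce=cv2.connectedComponentsWithStats(g.astype(np.uint8))
for i in range(1,m):
    if s[i,4]>40: print(s[i],P[l==i].mean(0).round(4))
E
```

```text
tool_pos: [0.5848, 0.1269, 0.1119]
contact_force: [5.3, -2.1, 5.1]
t: 18.02
tool_pos: [0.5829, 0.1278, 0.1099]
tool_rot: [3.141, 0.009, -0.003]
contact_force: [0.0, -0.1, -0.0]
opening: 0.0298
grip_force: 0.0
t: 18.93
tool_pos: [0.5834, 0.1277, 0.3104]
tool_rot: [3.142, 0.009, -0.001]
contact_force: [-1.0, 0.5, 0.3]
opening: 0.0301
grip_force: 0.0
[0.0076673  0.00043485 0.07917293] 10302
[235 146  11  14  59] [0.5994 0.2006 0.1109]
[387 158  18  20 322] [0.5817 0.0488 0.1026]
[309 161  18  24 326] [0.5837 0.1276 0.1336]
[236 177  12  14  75] [0.5684 0.2015 0.1108]
[ 326  248   33   77 1583] [0.4564 0.1043 0.1215]
[ 392  248   36   71 1964] [0.4655 0.029  0.1217]
```

View pics/w3.png

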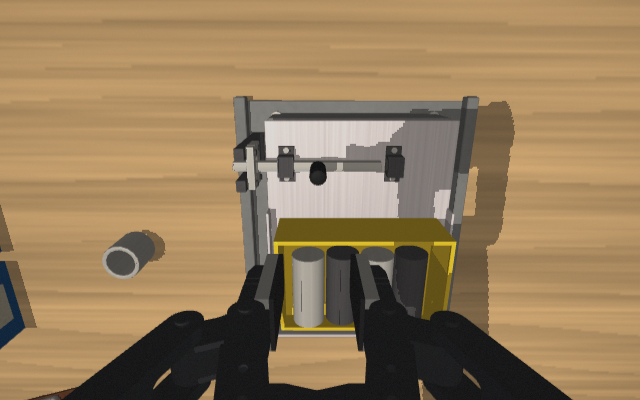

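The plate is level, with a slope of 0.008. The bar end passes through the keeper at (245,166), and the grip at (318,173) gives a travel of about 30 mm.

```bash
python3 -c "
from station import ctrl
print(ctrl.finish_job())"
```

```text
the job is handed in; nothing more can be done
None
```

I handed the job in at about 19 s: the plate stays level (slope about 0.008 rad) with the bolt fully home through the keeper (about 30 mm), and I never touched the coupling, tee or wrench; no verdict was returned.

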